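# Centre the dosing ball on the scale and zero it

## Task

The empty blue dosing ball stands near the edge of the laundry scale's round steel pan. Without gripping or lifting it, tap it lightly with the fingertips until it stands upright in the middle of the pan, taking care not to tip it over, knock it off or hit it hard; then press the scale's orange zero button fully down and let it come up again. Leave everything else on the worktop where it is.

Things in the scene. Friction and masses are not known exactly. Their poses are not given: they have to be found in the camera images.
- ball_center (a point): centre (half-way up, 30 mm above its foot) of the blue plastic dosing ball, z axis up through its mouth: hollow, about 75 g, 60 mm high; widest at a band 72 mm across, 28 to 34 mm above the foot; open mouth 43 mm wide on top
- ball: the same ball, origin under its small foot (33 mm across, slightly domed underneath, so it wobbles). Pushed slowly at the band it leans away by about 5 degrees, then slides along; let go, it rocks back upright within half a second, its centre returning 2 to 4 mm towards the finger. Pushed fast or above the band it rocks more and skids
- pan_top (a point): centre of the flat top face of the scale's round steel pan, 100 mm across, 40 mm above the worktop; the pan is fixed to the scale. The white scale under it is fixed to the worktop: 210 x 150 mm and 22 mm high, its control strip on the side that faces the robot
- zero_button_top (a point): centre of the top of the orange zero button, a round cap 24 mm across on the scale's control strip, 107 mm from the pan's centre; at rest its top is 29 mm above the worktop and 7 mm above the scale's housing. The flat grey pad at the other end of the strip is not a button to press
- zero_button (a joint): travel of the zero button: 0 m up, 0.005 m fully down (it then stands 2 mm above the housing); springs back by itself; about 1.2 N to start it moving, 4 N to hold it fully down
- scoop: orange powder scoop standing beside the scale, cup 54 mm across and 38 mm high with a handle 85 mm long; origin under the cup
- clothes_peg: wooden clothes-peg lying beside the scale, 74 mm long, 11 mm high; origin at its middle on the worktop
- measuring_cap: green measuring cap, 60 mm across, 42 mm high; origin at the centre of its underside
- stain_bottle: yellow stain-remover bottle with a red cap, 42 mm across, 110 mm high; origin at the centre of its underside
- brush: wooden laundry brush, 150 x 52 x 40 mm; origin at the centre of its underside
- bead_jar: clear jar of scent beads with a white lid, 84 mm across, 130 mm high; origin at the centre of its underside
- spray: blue spray bottle with a red trigger head, 80 mm across, 243 mm high; origin at the centre of its underside
Mind the look-alikes: they are no part of the job. What is shaped like the ball but brown or yellow is not meant.

How it is judged:
By the outcome, as a careful person would: the job done as asked, in the order asked, and still so for the second after the job is handed in, with the robot touching nothing.
It also fails if it takes over 38 s, if anything falls off the work surface, if the arm or the gripper's body presses on something with over 40 N, if the wrist force passes 120 N, or if a joint passes its speed limit or range.

## Robot

A 7-joint arm with a two-finger parallel gripper is mounted at the origin on the work surface. World frame = base frame: x ahead of the robot, y to its left, z up, the work surface at z = 0. Lengths are in m, angles in degrees, forces in N, time in s.
With the tool pointing down it reaches from about 0.425 to 0.925 m from the base axis. Payload 6.8 kg.
Tool frame: the origin (TCP) lies midway between the tips of the shut fingers; the grasp point (between the pads) lies 19 mm behind it (robot.grasp_offset is the distance from the TCP to the grasp point, in m); z points along the fingers, y is the line along which they close (so a half turn about z gives the same grasp; the last joint's range is limited). The gripper opens to 85 mm and grips with 20 to 120 N. Pads are 22 mm wide; open, the fingers measure 114 mm over their backs; the gripper's body (76 mm by 85 mm) begins 54 mm behind the grasp point. The pads swing forward as they close: fully open they stand 13 mm farther back than shut.
Start: joints at [67.489, 27.33, 1.283, 89.118, -0.659, 63.558, -4.761], TCP at [0.19, -0.648, 0.203] pointing down, gripper open.
Joint ranges: [-169.35, 169.35], [-19.33, 120.38], [-80.79, 83.38], [13.8, 139.57], [-78.32, 258.32], [9.67, 109.79], [-169.56, 169.56]. Speed limits (degrees/s): [136.94, 136.94, 180, 180, 180, 180, 180].

## Interface

Orientations are given as a 3x3 rotation matrix whose columns are the frame's x, y, z axes.
In Python, from cell import robot gives the robot as it stands. The module is installed in compiled form; this text tells all that it offers.
- The arm moves only by the tool arm_command, never from a script. Its argument "series" is text: rows parted by semicolons, each of 7 numbers parted by spaces: the shift along the tool's x, y, z in m, then the turn, a rotation vector about the tool's x, y, z in rad, then the opening, from 0 (shut) to 1 (fully open). A call has 1 to 5 rows; each row shifts and turns the commanded pose from where the row before left it, along the tool's axes as they then stand; what a row does not reach is not made up. A row lasts 1/8 s, in which the tool goes at most 62.5 mm and 10.7 degrees, less where a joint would pass 70% of its speed; a pose out of reach is approached as far as the arm can. A call is refused whole if a number of a shift passes 0.0625 or a number of a turn 0.188, either way. A call with a gripper value outside its range is refused whole. The fingers move at their own pace and stop on an object; the grip force is fixed at half the most. Time passes only in rows, so rows that do not move let the fingers close. It gives the time, the measured TCP pose, the force, the opening and the grip force at its end, in the units of the state.
- robot.observe(): the state, without advancing time (a new reading comes with each control period).
- robot.snapshot(name): name is "scene" or "side" or "wrist"; returns the picture (400x640x3 uint8, red, green, blue); there is no depth.
- robot.camera_info(name): a dict with "K" (3x3 intrinsics, pixels), "R" (3x3) and "t" (3): a world point X has camera coordinates R X + t. Camera axes: x right, y down, z forward; pixel columns grow to the right and rows downward; lengths in m; the calibration is good to about 2 mm. A picture is of the moment at which its call begins: read the wrist's pose just before it. camera_info takes no time and is no camera call; for the wrist camera it gives the pose at the moment of the call.
- robot.job_done(): hands the job in; it is judged then, once.
The state is a dict: "time_s": time; "qpos": joint angles; "joint_vel": joint speeds; "joint_torque": joint torques, N m; "tcp_pos": TCP position; "eef_rot": TCP orientation; "force": force on the tool from outside, world axes, zero at the start; "moment": the same for the moment, N m; "width": finger opening in m; "grip_force": force on a finger pad.
Only numpy, scipy, OpenCV 4.12 (cv2) and the standard library are available. Lean on these libraries where they do the work, as an engineer would, in place of code of your own. Each camera call takes 0.05 s, during which the arm holds its last target. There are 200 camera calls.

## Working session

There is one attempt and no reset: what is moved stays moved. The work goes in short steps, Python scripts to look and compute and a tool call to move; the robot and the scene stay as the last step left them, time stands still between calls to the robot, and variables do not carry over. Pictures are saved under pics/ and viewed, at most 12 in all, crops included, and the job is handed in when it is done.

Besides the shell and the picture viewer there is one more tool, called by a JSON object that holds its "method" and its "body". arm_command: Moves the arm, as the interface text tells. Its arguments: {"type":"object","properties":{"series":{"type":"string"}},"required":["series"]}

```bash
mkdir -p pics; cat > h.py <<'E'
from cell import robot
import numpy as np, cv2
def snap(n,f=None):
    ci=robot.camera_info(n); im=robot.snapshot(n)
    if f: cv2.imwrite('pics/'+f,im[:,:,::-1])
    return im,ci
def ray(ci,u,v):
    R=np.array(ci['R']);t=np.array(ci['t']);d=R.T@np.linalg.inv(ci['K'])@[u,v,1.]
    return -R.T@t,d
def onz(ci,u,v,z):
    o,d=ray(ci,u,v); return o+d*(z-o[2])/d[2]
def proj(ci,X):
    p=np.array(ci['K'])@(np.array(ci['R'])@np.array(X)+np.array(ci['t'])); return p[:2]/p[2]
E
python3 - <<'E'
from h import *
a,_=snap('scene');b,_=snap('side')
c=np.vstack([a,b])[:,:,::-1]
cv2.imwrite('pics/a.png',a[:,:,::-1]);cv2.imwrite('pics/b.png',b[:,:,::-1])
s=robot.observe();print(s['time_s'],s['tcp_pos'],s['eef_rot'],s['force'],s['width'])
for n in('scene','side'):
    ci=robot.camera_info(n);print(n,-np.array(ci['R']).T@ci['t'],np.array(ci['R'])[2])
E
```

```text
0.1 [ 0.1894808  -0.6472438   0.20172467] [[ 9.59703612e-01  2.81013604e-01 -5.75436172e-04]
 [ 2.81014170e-01 -9.59702356e-01  1.55683364e-03]
 [-1.14756020e-04 -1.65580458e-03 -9.99998623e-01]] [-0.06598118  0.70302227 -0.14726449] 0.08506568885693064
scene [ 1.02770997 -0.20500192  0.97329262] [-0.49189424  0.16402296 -0.85506522]
side [0.03123067 0.73276474 0.91335366] [ 0.38666769 -0.61363336 -0.6884346 ]
```

View pics/a.png

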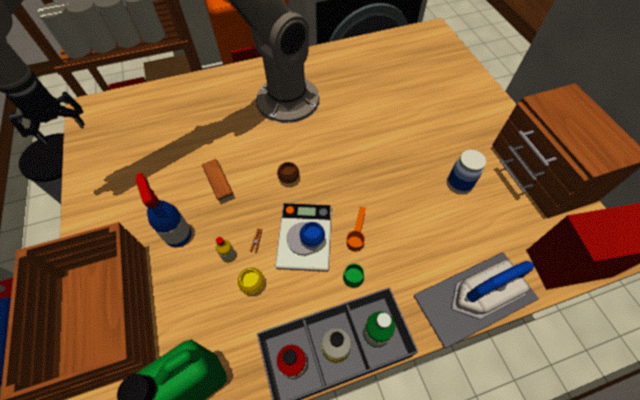

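View pics/b.png

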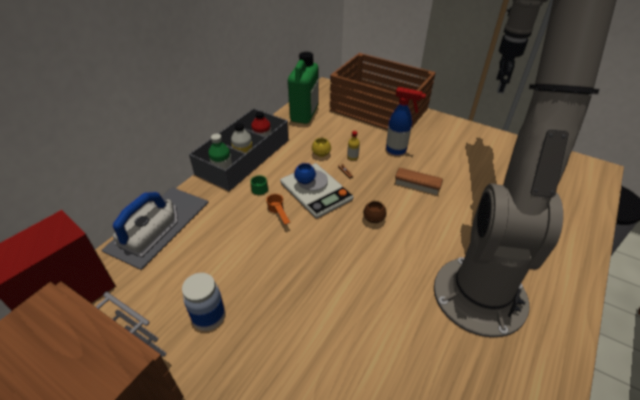

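The scene view shows three ball shapes: blue at (312,235) on the scale's pan, brown at (288,173) and yellow at (251,281). The blue one on the pan fits the description. The orange button is at about (291,210), with the grey pad at the other end of the strip (322,212). I'll confirm this in an enlarged crop and measure.

```bash
cat >> h.py <<'E'
def tri(A,B):
    (o1,d1),(o2,d2)=A,B
    M=np.stack([d1,-d2],1); s=np.linalg.lstsq(M,o2-o1,rcond=None)[0]
    p,q=o1+d1*s[0],o2+d2*s[1]; return (p+q)/2,np.linalg.norm(p-q)
def blob(im,lo,hi,box):
    h=cv2.cvtColor(im,cv2.COLOR_RGB2HSV); m=cv2.inRange(h,lo,hi)
    k=np.zeros_like(m);u0,v0,u1,v1=box;k[v0:v1,u0:u1]=255;m&=k
    n,l,s,c=cv2.connectedComponentsWithStats(m)
    i=1+np.argmax(s[1:,4]); return c[i],s[i],l==i
E
python3 - <<'E'
from h import *
R={}
ims=[]
for n,box,bb in(('scene',(295,215,332,255),(283,203,299,217)),('side',(288,155,322,190),(335,183,355,200))):
    im=cv2.imread('pics/'+('a' if n=='scene' else 'b')+'.png')[:,:,::-1].copy();ci=robot.camera_info(n)
    c,s,m=blob(im,(105,120,30),(125,255,255),box); print(n,'ball',c,s)
    uc=s[0]+(s[2]-1)/2,s[1]+(s[3]-1)/2
    c2,s2,_=blob(im,(3,130,110),(18,255,255),bb); print('btn',c2,s2,onz(ci,*c2,.028))
    R[n]=ray(ci,*c),ray(ci,*uc),ray(ci,*c2)
    print('ball z.07',onz(ci,*c,.07),onz(ci,*uc,.07))
    cr=im[200:275,265:345] if n=='scene' else im[150:225,275:355]
    ims.append(cv2.resize(cr,None,fx=5,fy=5,interpolation=cv2.INTER_CUBIC))
for i in range(3): print(tri(R['scene'][i],R['side'][i]))
cv2.imwrite('pics/c.png',np.hstack(ims)[:,:,::-1])
E
```

```text
scene ball [311.62150538 234.16989247] [300 222  24  25 465]
btn [289.5  209.36] [286 206   8   8  50] [ 0.48192153 -0.12909638  0.028     ]
ball z.07 [ 0.60165061 -0.09673101  0.07      ] [ 0.60104928 -0.09688807  0.07      ]
side ball [304.61694915 173.62033898] [295 164  20  20 295]
btn [342.39393939 191.57575758] [339 189   8   6  33] [ 0.47991868 -0.12788681  0.028     ]
ball z.07 [ 0.6018178  -0.09661689  0.07      ] [ 0.602459   -0.09691412  0.07      ]
(array([ 0.60174338, -0.09667056,  0.0700366 ]), np.float64(0.0001926421513916766))
(array([ 0.60174495, -0.09665852,  0.07070056]), np.float64(0.0009307975848154395))
(array([ 0.48082177, -0.12913529,  0.02646062]), np.float64(0.0004983558744006824))
```

View pics/c.png

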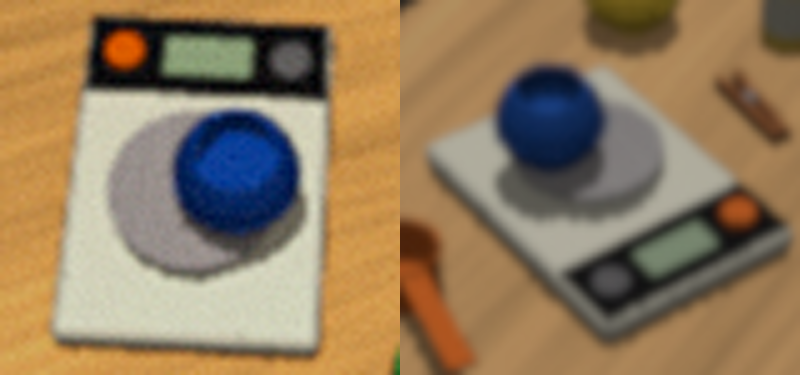

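The crop confirms that the blue ball stands off-centre on the steel pan, with the orange button at the left end of the strip. Next I'll fit the pan circle from its visible edge.

```bash
python3 - <<'E'
from h import *
from scipy.optimize import least_squares
def fit(P):
    return least_squares(lambda c:np.hypot(*(P-c).T)-.05,P.mean(0),loss='soft_l1',f_scale=.002)
allP=[]
for n,f,org,pts in(('scene','a',(265,200),[(108,195),(116,158),(138,127),(170,112),(117,228),(145,260),(192,276),(238,262)]),
                 ('side','b',(275,150),[(240,120),(263,152),(252,188),(215,209),(180,213),(202,101)])):
    ci=robot.camera_info(n)
    P=np.array([onz(ci,(x+.5)/5-.5+org[0],(y+.5)/5-.5+org[1],.04)[:2] for x,y in pts]); allP.append(P)
    r=fit(P);print(n,r.x,np.round(1e3*(np.hypot(*(P-r.x).T)-.05),1))
r=fit(np.vstack(allP));c=r.x;print(c)
b=np.array([.6017,-.0967]);z=np.array([.481,-.1287]);print('ball off',b-c,np.hypot(*(b-c)),'btn dist',np.hypot(*(z-c)))
s=robot.observe();ci=robot.camera_info('wrist');R=np.array(s['eef_rot'])
print('wrist cam in tool',R.T@(-np.array(ci['R']).T@ci['t']-s['tcp_pos']),'axis',R.T@np.array(ci['R'])[2])
E
```

```text
scene [ 0.58992253 -0.11763402] [-0.7 -0.1  2.3  1.9 -0.8  0.6  2.6  0.9]
side [ 0.58042837 -0.10727024] [ 1.  -1.2 -0.1  1.4  2.2  8.5]
[ 0.58718725 -0.11456592]
ball off [0.01451275 0.01786592] 0.023017628844155147 btn dist 0.10712377675544363
wrist cam in tool [ 0.06970966 -0.00093113 -0.17038129] axis [-2.74240299e-01  2.52023533e-04  9.61661164e-01]
```

{"method": "arm_command", "body": {"series": "0 0 -0.03 0 0 0.16 0; 0 0 -0.03 0 0 0.16 0; 0 0 -0.03 0 0 0.16 0; 0 0 -0.02 0 0 0.16 0; 0 0 0 0 0 0.16 0"}}

```text
time_s: 0.72
tcp_pos: [0.1899, -0.6485, 0.3144]
eef_rot: [[0.868, -0.497, 0.001], [-0.497, -0.868, -0.003], [0.002, 0.002, -1.0]]
force: [1.8, -0.5, -0.8]
width: -0.0
grip_force: 0.0
```

```bash
cat >> h.py <<'E'
def to(x,y,z=None):
    s=robot.observe();R=np.array(s['eef_rot']);p=np.array(s['tcp_pos'])
    d=np.array([x,y,p[2] if z is None else z])-p
    print('tcp',p.round(4),'tool y',R[:,1].round(3),'F',np.round(s['force'],2),'t',s['time_s'],'-> tool shift',(R.T@d).round(4))
E
python3 - <<'E'
from h import *
ci=robot.camera_info('scene')
for n,u,v,z in(('spray base',180,242,0),('spray head',146,190,.22),('scoop',355,242,.03),('hdl',361,212,.035),('cap',353,274,.03),('bottle',223,245,.05),('brush',217,180,.03),('brown',288,172,.04)): print(n,onz(ci,u,v,z).round(3))
print(robot.observe()['qpos'])
to(.42,-.26,.3);to(.638,-.031,.17)
E
```

```text
spray base [ 0.467 -0.461  0.   ]
spray head [ 0.424 -0.465  0.22 ]
scoop [0.646 0.017 0.03 ]
hdl [0.564 0.068 0.035]
cap [ 0.733 -0.023  0.03 ]
bottle [ 0.544 -0.337  0.05 ]
brush [ 0.306 -0.316  0.03 ]
brown [ 0.357 -0.097  0.04 ]
[ 60.59771316  23.29725855  11.25628864  81.48515758  -4.58192029
  75.49970426 -47.73063134]
tcp [ 0.1899 -0.6485  0.3144] tool y [-0.497 -0.868  0.002] F [ 1.8  -0.46 -0.77] t 0.725 -> tool shift [ 0.0064 -0.4516  0.0136]
tcp [ 0.1899 -0.6485  0.3144] tool y [-0.497 -0.868  0.002] F [ 1.8  -0.46 -0.77] t 0.725 -> tool shift [ 0.0813 -0.7589  0.1432]
```

{"method": "arm_command", "body": {"series": "0 -0.06 0 0 0 0 0; 0 -0.0625 0 0 0 0 0; 0 -0.0625 0 0 0 0 0; 0 -0.0625 0 0 0 0 0; 0 -0.0625 0 0 0 0 0"}}

```text
time_s: 1.35
tcp_pos: [0.343, -0.376, 0.3124]
eef_rot: [[0.87, -0.493, -0.0], [-0.493, -0.87, 0.0], [-0.0, -0.0, -1.0]]
force: [1.1, -0.3, -0.6]
width: -0.0002
grip_force: 0.0
```

{"method": "arm_command", "body": {"series": "0 -0.06 0 0 0 0 0; 0.016 -0.06 0 0 0 0 0; 0.016 -0.06 0.02 0 0 0 0; 0.016 -0.055 0.03 0 0 0 0; 0.016 -0.05 0.03 0 0 0 0"}}

```text
time_s: 1.98
tcp_pos: [0.5364, -0.1633, 0.2337]
eef_rot: [[0.87, -0.492, 0.0], [-0.492, -0.87, -0.0], [0.0, -0.0, -1.0]]
force: [0.5, -1.0, -0.3]
width: 0.0002
grip_force: 0.0
```

```bash
python3 - <<'E'
from h import *
to(.638,-.031,.17)
im,ci=snap('wrist','d.png')
np.savez('d.npz',im=im,**{k:np.array(v) for k,v in ci.items()})
print(proj(ci,[.6017,-.0967,.07]),proj(ci,[.59,-.1176,.04]),proj(ci,[.481,-.129,.029]))
E
```

```text
tcp [ 0.5364 -0.1633  0.2337] tool y [-0.492 -0.87  -0.   ] F [ 0.52 -1.02 -0.34] t 1.975 -> tool shift [ 0.0233 -0.1651  0.0637]
[244.17965905 154.12701503] [268.44511217 150.96694475] [317.25411109 212.69007084]
```

View pics/d.png

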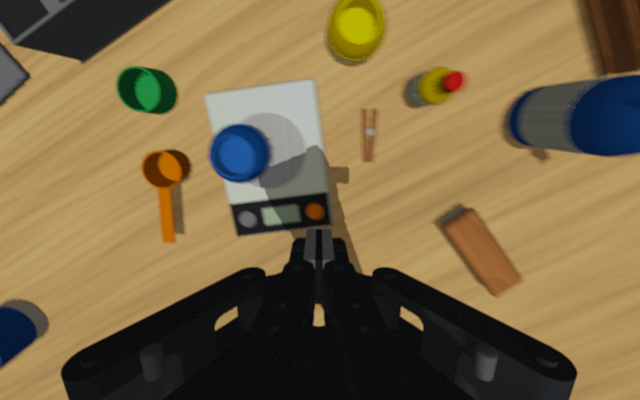

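The wrist view shows the ball at (240,153), the pan's grey disc to its right out to about x=303, and the button at (315,212). I'll fit the pan edge from this view.

```bash
python3 - <<'E'
from h import *
from scipy.optimize import least_squares
D=np.load('d.npz');im=D['im'];ci={k:D[k] for k in 'KRt'}
print('f',ci['K'][0,0])
g=cv2.cvtColor(cv2.GaussianBlur(im,(3,3),0),cv2.COLOR_RGB2GRAY)
c0=np.array([.59,-.1176])
P=[]
for a in np.radians(np.arange(0,360,6)):
    rr=np.arange(.042,.058,.0005)
    q=[proj(ci,[c0[0]+r*np.cos(a),c0[1]+r*np.sin(a),.04]) for r in rr]
    v=cv2.remap(g.astype(np.float32),np.float32(q)[None,:,0],np.float32(q)[None,:,1],cv2.INTER_LINEAR)[0]
    dv=v[6:]-v[:-6]; i=dv.argmax(); 
    if dv[i]>12: P.append((c0+rr[i+3]*np.array([np.cos(a),np.sin(a)])).tolist()+[np.degrees(a)])
P=np.array(P);r=least_squares(lambda c:np.hypot(*(P[:,:2]-c).T)-.05,c0,loss='soft_l1',f_scale=.001)
print(len(P),P[:,2].astype(int),r.x,(1e3*r.fun).round(1))
c,s,m=blob(im,(105,120,30),(125,255,255),(200,115,285,195));print('ball',c,s,onz(ci,*c,.07))
c,s,m=blob(im,(3,130,110),(18,255,255),(300,198,330,224));print('btn',c,s,onz(ci,*c,.029))
E
```

```text
f 277.6614677596924
35 [  0   6  12  18  24 108 114 119 126 132 138 144 150 156 162 168 174 252
 258 264 270 276 282 288 294 300 306 312 318 324 330 336 342 348 354] [ 0.59007086 -0.11563639] [-1.  -6.7 -4.9 -0.1  4.7  4.2 -0.3 -1.7 -1.  -1.9 -1.2  0.4 -0.9 -0.7
 -1.  -2.3 -0.6 -0.6 -0.1 -0.  -0.5 -0.1 -0.1 -0.1  0.3  0.2  0.1 -0.1
 -0.2 -0.4 -0.5 -0.7 -0.9 -0.6 -0.8]
ball [239.41898148 153.13773148] [ 211  125   58   57 2592] [ 0.60550033 -0.09238408  0.07      ]
btn [314.20833333 211.00833333] [309 205  12  13 120] [ 0.48535585 -0.12646636  0.029     ]
```

{"method": "arm_command", "body": {"series": "0 -0.06 0 0 0 0 0; 0 -0.05 0.02 0 0 0 0; 0 -0.03 0.02 0 0 0 0; 0 0 0.02 0 0 0 0; 0 0 0 0 0 0 0"}}

```text
time_s: 2.65
tcp_pos: [0.6027, -0.043, 0.1725]
eef_rot: [[0.87, -0.492, -0.004], [-0.492, -0.87, -0.0], [-0.004, 0.002, -1.0]]
force: [-0.4, -0.6, 0.6]
width: 0.0
grip_force: 0.0
```

```bash
cat >> h.py <<'E'
from scipy.optimize import least_squares
def meas(name='wrist',c0=(.588,-.118),b0=(.6017,-.0967),rb=.05,f=None):
    im,ci=snap(name,f)
    g=cv2.cvtColor(cv2.GaussianBlur(im,(3,3),0),cv2.COLOR_RGB2GRAY);hs=cv2.cvtColor(im,cv2.COLOR_RGB2HSV)
    c0=np.array(c0);P=[]
    for a in np.radians(np.arange(0,360,5)):
        rr=np.arange(.043,.057,.0005)
        q=np.float32([proj(ci,[c0[0]+r*np.cos(a),c0[1]+r*np.sin(a),.04]) for r in rr])
        if q.min()<2 or q[:,0].max()>637 or q[:,1].max()>397: continue
        v=cv2.remap(g.astype(np.float32),q[None,:,0].copy(),q[None,:,1].copy(),cv2.INTER_LINEAR)[0]
        sat=hs[q[:,1].astype(int),q[:,0].astype(int),1]
        dv=v[6:]-v[:-6]; i=dv.argmax()
        if dv[i]>12 and sat.max()<80: P.append(c0+rr[i+3]*np.array([np.cos(a),np.sin(a)]))
    pan=None
    if len(P)>5:
        P=np.array(P);r=least_squares(lambda c:np.hypot(*(P-c).T)-.05,c0,loss='soft_l1',f_scale=.0007);pan=r.x
        print('pan',pan.round(4),len(P),'inl',(abs(r.fun)<.0012).sum())
    u,v=proj(ci,[*b0,.07]);k=int(ci['K'][0][0]*rb/(np.array(ci['R'])@[*b0,.07]+ci['t'])[2])
    box=[int(max(0,t)) for t in(u-k,v-k,u+k,v+k)]
    c,s,m=blob(im,(105,120,30),(125,255,255),box)
    e=s[0]+(s[2]-1)/2,s[1]+(s[3]-1)/2
    print('ball px',c.round(1),s,'cen',onz(ci,*c,.07)[:2].round(4),'bbox',onz(ci,*e,.07)[:2].round(4))
    return im,ci
E
python3 - <<'E'
from h import *
im,ci=meas(f='e.png')
u,v=proj(ci,[.481,-.1287,.029]).astype(int);print(u,v)
try:
    c,s,m=blob(im,(3,130,110),(18,255,255),(u-15,v-15,u+15,v+15));print('btn',c,s,onz(ci,*c,.029))
except Exception as x:print(x)
meas('scene');meas('side')
to(.6457,-.0189,.17)
E
```

```text
pan [ 0.5888 -0.1165] 45 inl 44
ball px [365.2 160.1] [ 329  125   73   71 4065] cen [ 0.6029 -0.0955] bbox [ 0.6031 -0.0954]
429 227
btn [427.85663082 227.14695341] [418 218  20  19 279] [ 0.4827368  -0.12784709  0.029     ]
pan [ 0.592  -0.1192] 47 inl 18
ball px [312.1 234.2] [300 223  25  24 475] cen [ 0.6022 -0.0956] bbox [ 0.6029 -0.0961]
pan [ 0.5837 -0.1129] 14 inl 9
ball px [304.5 173.6] [295 164  20  20 293] cen [ 0.6022 -0.0963] bbox [ 0.6025 -0.0969]
tcp [ 0.6046 -0.0437  0.1753] tool y [-0.494 -0.87  -0.   ] F [-0.06 -0.53 -0.38] t 2.8 -> tool shift [ 0.0235 -0.0419  0.0053]
```

View pics/e.png

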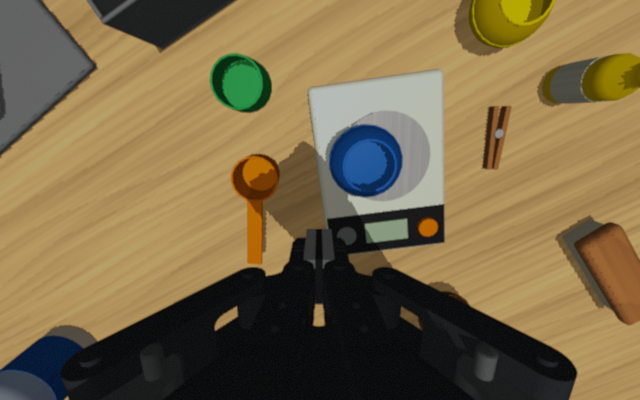

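{"method": "arm_command", "body": {"series": "0.03 -0.02 0.01 0 0 0 0; 0 0 0.03 0 0 0.08 0; 0 0 0.03 0 0 0 0; 0 0 0.025 0 0 0 0; 0 0 0.01 0 0 0 0"}}

```text
time_s: 3.42
tcp_pos: [0.6399, -0.041, 0.069]
eef_rot: [[0.828, -0.561, -0.001], [-0.561, -0.828, -0.0], [-0.0, 0.001, -1.0]]
force: [-0.3, -0.7, 0.3]
width: -0.0002
grip_force: 0.0
```

```bash
python3 - <<'E'
from h import *
im,ci=meas(f='f.png')
to(.638,-.043,.063)
E
```

```text
pan [ 0.5902 -0.116 ] 37 inl 31
ball px [424.  228.1] [  365   173   117   113 10065] cen [ 0.5994 -0.0965] bbox [ 0.5992 -0.0957]
tcp [ 0.6397 -0.041   0.0684] tool y [-0.561 -0.828  0.001] F [-0.5   0.05 -0.15] t 3.475 -> tool shift [-0.0002  0.0026  0.0054]
```

View pics/f.png

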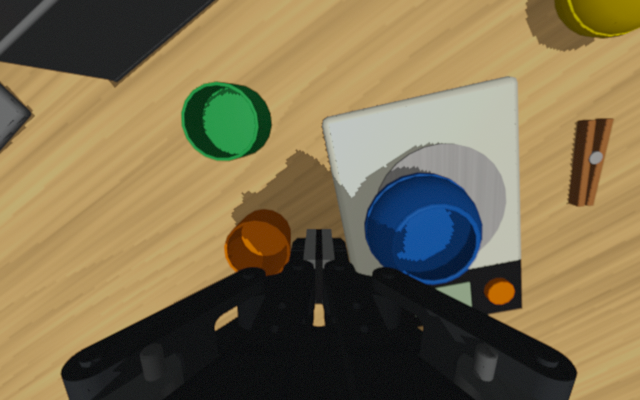

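{"method": "arm_command", "body": {"series": "0 0.004 0.005 0 0 0 0; 0 0.004 0 0 0 0 0; 0 0.003 0 0 0 0 0; 0 0.002 0 0 0 0 0; 0 0 0 0 0 0 0"}}

```text
time_s: 4.1
tcp_pos: [0.633, -0.0513, 0.0647]
eef_rot: [[0.828, -0.561, 0.0], [-0.561, -0.828, -0.0], [0.0, -0.0, -1.0]]
force: [0.3, 0.6, 0.5]
width: 0.0
grip_force: 0.0
```

{"method": "arm_command", "body": {"series": "0 0.002 0 0 0 0 0; 0 0.002 0 0 0 0 0; 0 0.002 0 0 0 0 0; 0 0.002 0 0 0 0 0; 0 0.002 0 0 0 0 0"}}

```text
time_s: 4.72
tcp_pos: [0.6273, -0.0595, 0.0644]
eef_rot: [[0.828, -0.561, -0.0], [-0.561, -0.828, 0.0], [-0.0, 0.0, -1.0]]
force: [-0.2, 0.8, 0.6]
width: -0.0001
grip_force: 0.0
```

```bash
python3 - <<'E'
from h import *
meas();meas('scene');meas('side')
to(.638,-.043,.063)
E
```

```text
pan [ 0.5895 -0.1165] 39 inl 34
ball px [391.7 226.7] [ 331  175  117  108 9292] cen [ 0.6019 -0.0979] bbox [ 0.6018 -0.0959]
pan [ 0.5924 -0.1193] 46 inl 27
ball px [311.2 235.1] [300 222  24  25 411] cen [ 0.6041 -0.0988] bbox [ 0.601  -0.0969]
pan [ 0.5837 -0.1129] 14 inl 9
ball px [304.4 173.6] [295 164  20  20 293] cen [ 0.6025 -0.0964] bbox [ 0.6025 -0.0969]
tcp [ 0.6273 -0.0596  0.0644] tool y [-0.561 -0.828  0.   ] F [-0.56 -0.02 -0.18] t 4.875 -> tool shift [-0.0004 -0.0197  0.0014]
```

{"method": "arm_command", "body": {"series": "0 0.002 0 0 0 0 0; 0 0.002 0 0 0 0 0; 0 0.002 0 0 0 0 0; 0 0.002 0 0 0 0 0; 0 0.002 0 0 0 0 0"}}

```text
time_s: 5.5
tcp_pos: [0.6221, -0.0675, 0.0648]
eef_rot: [[0.828, -0.561, 0.001], [-0.561, -0.828, 0.0], [0.001, -0.001, -1.0]]
force: [0.3, 1.7, 2.4]
width: 0.0
grip_force: 1.2
```

```bash
python3 - <<'E'
from h import *
meas(f='g.png');meas('scene');meas('side')
to(.638,-.043,.063)
E
```

```text
pan [ 0.5894 -0.1165] 39 inl 34
ball px [379.8 224.2] [ 318  175  115  103 8442] cen [ 0.6023 -0.1005] bbox [ 0.603  -0.0974]
pan [ 0.5922 -0.1194] 44 inl 24
ball px [310.2 235.6] [300 224  24  23 381] cen [ 0.6046 -0.1018] bbox [ 0.6039 -0.0978]
pan [ 0.5827 -0.111 ] 12 inl 9
ball px [305.  173.6] [295 164  20  20 277] cen [ 0.6009 -0.0972] bbox [ 0.6025 -0.0969]
tcp [ 0.6221 -0.0676  0.0648] tool y [-0.561 -0.828 -0.001] F [-0.33  0.5   1.69] t 5.65 -> tool shift [-0.0007 -0.0293  0.0018]
```

View pics/g.png

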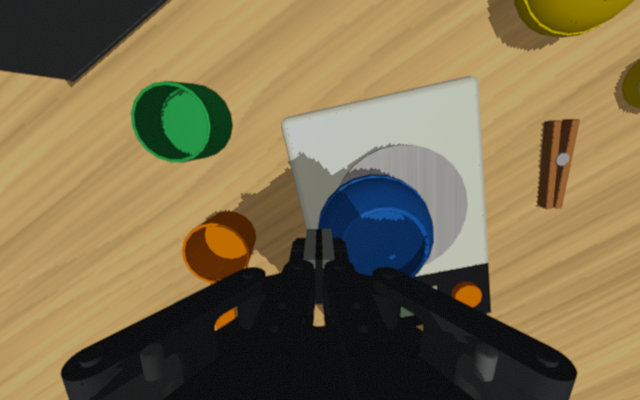

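The wrist view shows the ball's left edge at about (319,225), overlapping the finger at (319,232). The force has an upward part, so contact may be higher on the ball than intended. I'll check the real tip height before pushing further.

```bash
python3 - <<'E'
from h import *
s=robot.observe();p=np.array(s['tcp_pos']);R=np.array(s['eef_rot']);ci=robot.camera_info('wrist')
print(ci['K'])
for dx in(0,.011):
  for dz in(0,-.01,-.02): print(dx,dz,proj(ci,p+R@[dx,0,dz]).round(1),proj(ci,p+R@[dx,.009,dz]).round(1))
ims=[]
for n in('scene','side'):
    im,c=snap(n);u,v=proj(c,p);print(n,u,v,proj(c,[.59,-.1165,.04]),proj(c,p-[0,0,-.1]))
    u0,v0=int(u)-40,int(v)-45
    cr=cv2.resize(im[v0:v0+75,u0:u0+80],None,fx=5,fy=5,interpolation=cv2.INTER_CUBIC).copy()
    cv2.drawMarker(cr,(int((u-u0+.5)*5),int((v-v0+.5)*5)),(255,0,0),cv2.MARKER_CROSS,14,1)
    ims.append(cr)
cv2.imwrite('pics/k.png',np.hstack(ims)[:,:,::-1])
E
```

```text
[[277.66146776   0.         318.50937303]
 [  0.         277.66146776 194.37252278]
 [  0.           0.           1.        ]]
0 0 [319.6 224.1] [333.3 224.1]
0 -0.01 [319.6 230.2] [334.1 230.2]
0 -0.02 [319.7 236.9] [335.  236.9]
0.011 0 [319.6 208.3] [333.5 208.3]
0.011 -0.01 [319.7 213.5] [334.4 213.5]
0.011 -0.02 [319.7 219.4] [335.3 219.4]
scene 324.05361838929616 238.2571009058315 [304.03751101 237.35107981] [323.9796637  221.20935169]
side 294.2038495384614 177.69431463217532 [311.24976424 178.63597948] [292.89379352 152.2333444 ]
```

View pics/k.png

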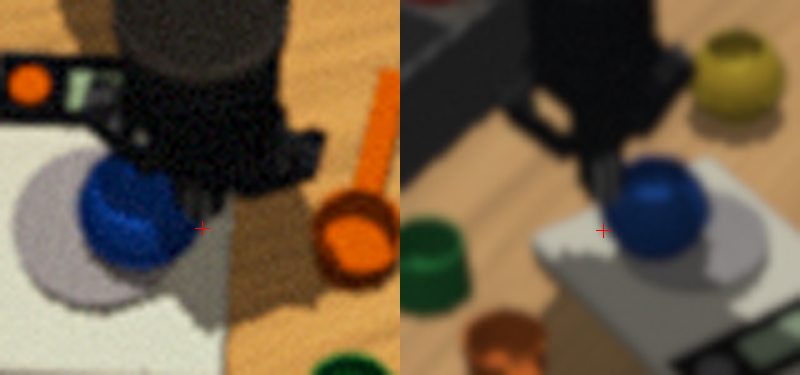

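The side crop shows the real fingertip at (605,200), and the reported TCP at (603,230). The scene crop shows it at (200,210) against (202,228). So the visible fingertips end about 20 mm above the reported TCP, and I was touching above the band. I'll back off, lower about 22 mm, and check.

{"method": "arm_command", "body": {"series": "0 -0.002 0 0 0 0 0; 0 -0.004 0 0 0 0 0; 0 -0.008 0 0 0 0 0; 0 -0.008 0 0 0 0 0; 0 -0.004 0.006 0 0 0 0"}}

```text
time_s: 6.38
tcp_pos: [0.6372, -0.0451, 0.0586]
eef_rot: [[0.829, -0.56, 0.001], [-0.56, -0.829, 0.0], [0.001, -0.001, -1.0]]
force: [-0.0, -0.1, 0.2]
width: -0.0001
grip_force: 0.0
```

{"method": "arm_command", "body": {"series": "0 0 0.008 0 0 0 0; 0 0 0.006 0 0 0 0; 0 0 0.002 0 0 0 0; 0 0 0 0 0 0 0"}}

```text
time_s: 6.88
tcp_pos: [0.6362, -0.0464, 0.0423]
eef_rot: [[0.828, -0.561, -0.0], [-0.561, -0.828, -0.0], [-0.0, 0.0, -1.0]]
force: [0.5, -0.1, -0.6]
width: 0.0001
grip_force: 0.0
```

```bash
python3 - <<'E'
from h import *
meas();meas('scene');meas('side')
to(.638,-.043,.042)
E
```

```text
pan [ 0.5902 -0.1162] 35 inl 28
ball px [437.5 241.8] [  364   184   139   126 12163] cen [ 0.5996 -0.1015] bbox [ 0.5984 -0.098 ]
pan [ 0.5922 -0.1191] 46 inl 20
ball px [310.6 235.3] [300 223  24  24 402] cen [ 0.6039 -0.1004] bbox [ 0.6025 -0.0974]
pan [ 0.5829 -0.1115] 13 inl 8
ball px [304.5 173.2] [295 164  20  20 297] cen [ 0.6032 -0.0983] bbox [ 0.6025 -0.0969]
tcp [ 0.6366 -0.0463  0.0428] tool y [-0.561 -0.828 -0.   ] F [-0.26  0.14  0.07] t 7.025 -> tool shift [-0.0007 -0.0035  0.0008]
```

{"method": "arm_command", "body": {"series": "0 0.005 0 0 0 0 0; 0 0.005 0 0 0 0 0; 0 0.003 0 0 0 0 0; 0 0.002 0 0 0 0 0; 0 0.002 0 0 0 0 0"}}

```text
time_s: 7.65
tcp_pos: [0.627, -0.0601, 0.0426]
eef_rot: [[0.828, -0.561, 0.0], [-0.561, -0.828, 0.0], [0.0, -0.0, -1.0]]
force: [0.4, -0.1, 0.6]
width: -0.0002
grip_force: 0.3
```

{"method": "arm_command", "body": {"series": "0 0.002 0 0 0 0 0; 0 0.002 0 0 0 0 0; 0 0.002 0 0 0 0 0; 0 0.002 0 0 0 0 0; 0 0.002 0 0 0 0 0"}}

```text
time_s: 8.28
tcp_pos: [0.6212, -0.0686, 0.0424]
eef_rot: [[0.828, -0.561, 0.0], [-0.561, -0.828, -0.0], [0.0, -0.0, -1.0]]
force: [1.6, 0.6, 1.1]
width: -0.0002
grip_force: 0.3
```

```bash
python3 - <<'E'
from h import *
im,ci=meas();meas('scene');sd,c=meas('side')
cv2.imwrite('pics/l.png',np.hstack([cv2.resize(im[130:330,240:520],None,fx=1.43,fy=1.5),cv2.resize(sd[140:200,270:350],None,fx=5,fy=5,interpolation=cv2.INTER_CUBIC)])[:,:,::-1])
to(.638,-.043,.042)
E
```

```text
pan [ 0.5896 -0.1165] 39 inl 31
ball px [409.6 237.6] [  340   185   128   116 10289] cen [ 0.5955 -0.112 ] bbox [ 0.5948 -0.1077]
pan [ 0.5926 -0.1195] 46 inl 29
ball px [305.6 234.7] [295 222  24  23 356] cen [ 0.5977 -0.1128] bbox [ 0.5937 -0.109 ]
pan [ 0.5826 -0.112 ] 23 inl 12
ball px [308.3 172.4] [299 163  20  20 306] cen [ 0.5954 -0.108 ] bbox [ 0.5944 -0.1078]
tcp [ 0.621  -0.0688  0.0424] tool y [-0.561 -0.828  0.   ] F [-0.03 -0.56  0.26] t 8.425 -> tool shift [-0.0004 -0.0308  0.0004]
```

View pics/l.png

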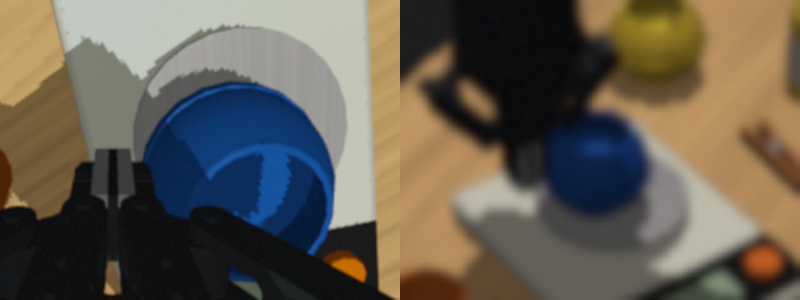

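The left picture shows the finger at the band and the ball tilted slightly and sliding, with the pan to its upper right. The side crop shows the tip beside the ball's middle at (530,180). About 10 mm remain plus the rebound.

{"method": "arm_command", "body": {"series": "0 0.0023 0 0 0 0 0; 0 0.0023 0 0 0 0 0; 0 0.0023 0 0 0 0 0; 0 0.0023 0 0 0 0 0; 0 0.0023 0 0 0 0 0"}}

```text
time_s: 9.05
tcp_pos: [0.6147, -0.0782, 0.0425]
eef_rot: [[0.828, -0.561, 0.0], [-0.561, -0.828, -0.0], [0.0, -0.0, -1.0]]
force: [0.0, 0.8, 1.0]
width: 0.0001
grip_force: 0.3
```

{"method": "arm_command", "body": {"series": "0 -0.001 0 0 0 0 0; 0 -0.003 0 0 0 0 0; 0 -0.01 0 0 0 0 0; 0 -0.01 0 0 0 0 0; 0 -0.01 0 0 0 0 0"}}

```text
time_s: 9.68
tcp_pos: [0.6344, -0.0487, 0.0424]
eef_rot: [[0.828, -0.56, 0.0], [-0.56, -0.828, 0.0], [0.0, -0.0, -1.0]]
force: [-0.4, -0.3, 0.6]
width: 0.0004
grip_force: 0.0
```

{"method": "arm_command", "body": {"series": "0 -0.01 -0.03 0 0 0 0; 0 -0.01 -0.04 0 0 0 0; 0 0 -0.04 0 0 0 0; 0 0 0 0 0 0 0"}}

```text
time_s: 10.18
tcp_pos: [0.648, -0.0324, 0.1564]
eef_rot: [[0.828, -0.56, 0.007], [-0.56, -0.828, 0.0], [0.006, -0.004, -1.0]]
force: [0.8, 0.6, 0.2]
width: -0.0
grip_force: 0.0
```

```bash
python3 - <<'E'
from h import *
b=(.59,-.115)
im,ci=meas(b0=b);meas('scene',b0=b);meas('side',b0=b)
to(.638,-.043,.042)
E
```

```text
pan [ 0.5908 -0.1156] 45 inl 38
ball px [428.5 195.4] [ 390  159   78   73 4499] cen [ 0.5855 -0.1164] bbox [ 0.5859 -0.1166]
pan [ 0.5936 -0.1188] 49 inl 33
ball px [303.6 231.5] [292 218  24  26 470] cen [ 0.5867 -0.1153] bbox [ 0.5836 -0.1145]
pan [ 0.583  -0.1102] 32 inl 27
ball px [311.7 171.9] [302 163  20  19 291] cen [ 0.5872 -0.1156] bbox [ 0.5877 -0.115 ]
tcp [ 0.6444 -0.033   0.1515] tool y [-0.56  -0.828  0.001] F [0.21 0.32 0.1 ] t 10.325 -> tool shift [0.0004 0.0117 0.1095]
```

The pan's side wall biases the edge towards each camera. I'll move the wrist camera straight above the pan, where neither the wall nor the ball's height matters.

{"method": "arm_command", "body": {"series": "-0.01 0.01 -0.03 0 0 0 0; -0.02 0.03 -0.02 0 0 0 0; -0.02 0.03 0 0 0 0 0; -0.02 0.03 0 0 0 0 0; 0 0 0 0 0 0 0"}}

```text
time_s: 10.95
tcp_pos: [0.528, -0.0785, 0.2011]
eef_rot: [[0.827, -0.563, -0.004], [-0.563, -0.827, -0.001], [-0.003, 0.003, -1.0]]
force: [1.0, -0.4, 1.0]
width: 0.0
grip_force: 0.0
```

{"method": "arm_command", "body": {"series": "0 0 0 0 0 0 0"}}

```text
time_s: 11.08
tcp_pos: [0.5311, -0.0765, 0.2018]
eef_rot: [[0.828, -0.56, -0.001], [-0.56, -0.828, 0.0], [-0.001, 0.0, -1.0]]
force: [0.8, 0.5, 0.0]
width: -0.0002
grip_force: 0.0
```

```bash
python3 - <<'E'
from h import *
b=(.586,-.116)
im,ci=meas(b0=b,f='m.png');print('cam',-np.array(ci['R']).T@ci['t'])
u,v=proj(ci,[.481,-.1287,.029]).astype(int)
c,s,m=blob(im,(3,130,110),(18,255,255),(u-25,v-25,u+25,v+25));print('btn',c,s,onz(ci,*c,.029))
to(.48,-.128,.12)
E
```

```text
pan [ 0.5882 -0.1166] 56 inl 50
ball px [317.8 115.8] [ 285   81   67   70 3661] cen [ 0.5885 -0.1136] bbox [ 0.5886 -0.1139]
cam [ 0.58876175 -0.11459271  0.37208324]
btn [374.16117216 181.32600733] [365 173  19  18 273] [ 0.48215106 -0.12779567  0.029     ]
tcp [ 0.5315 -0.0762  0.2019] tool y [-0.56  -0.828 -0.   ] F [-0.57  1.07 -0.02] t 11.125 -> tool shift [-0.0136  0.0717  0.0819]
```

View pics/m.png

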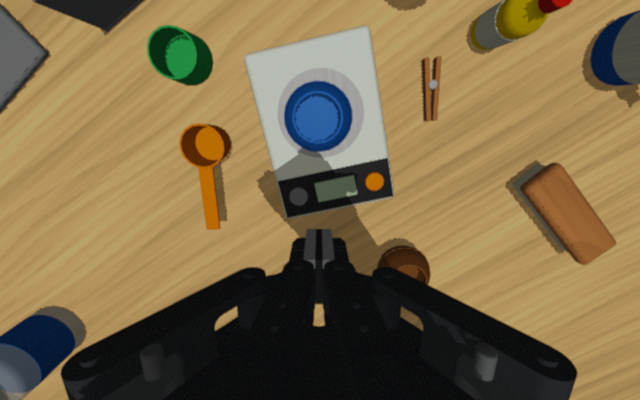

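The overhead view shows the ball at (318,116) inside the pan's ring, about 2.8 mm off centre (towards +y), and the button at (374,181). One small corrective tap will do: I'll turn the tool to face it and go to the +y side.

{"method": "arm_command", "body": {"series": "0.015 -0.02 0 0 0 -0.15 0; 0.015 -0.02 0 0 0 -0.15 0; 0.015 0 0 0 0 -0.15 0; 0.015 0 0 0 0 0 0; 0 0 0 0 0 0 0"}}

```text
time_s: 11.75
tcp_pos: [0.6069, -0.0635, 0.2018]
eef_rot: [[0.989, -0.148, -0.0], [-0.148, -0.989, 0.0], [-0.0, -0.0, -1.0]]
force: [-1.0, -0.3, -0.7]
width: -0.0003
grip_force: 0.0
```

```bash
python3 - <<'E'
from h import *
to(.597,-.0524,.042)
E
```

```text
tcp [ 0.6069 -0.0635  0.2018] tool y [-0.148 -0.989 -0.   ] F [-1.01 -0.33 -0.66] t 11.75 -> tool shift [-0.0114 -0.0095  0.1599]
```

{"method": "arm_command", "body": {"series": "-0.0115 -0.0095 0.02 0 0 0 0; 0 0 0.04 0 0 0 0; 0 0 0.045 0 0 0 0; 0 0 0.035 0 0 0 0; 0 0 0.016 0 0 0 0"}}

```text
time_s: 12.38
tcp_pos: [0.5943, -0.0525, 0.0446]
eef_rot: [[0.989, -0.146, -0.003], [-0.146, -0.989, -0.0], [-0.003, 0.001, -1.0]]
force: [0.5, -0.3, 0.1]
width: -0.0001
grip_force: 0.0
```

{"method": "arm_command", "body": {"series": "0 0 0.003 0 0 0 0; 0 0 0 0 0 0 0"}}

```text
time_s: 12.62
tcp_pos: [0.5969, -0.0526, 0.0446]
eef_rot: [[0.989, -0.145, 0.002], [-0.145, -0.989, -0.0], [0.002, -0.0, -1.0]]
force: [-0.5, -0.5, -0.4]
width: -0.0
grip_force: 0.0
```

```bash
python3 - <<'E'
from h import *
to(.5944,-.0729,.042)
E
```

```text
tcp [ 0.5969 -0.0526  0.0446] tool y [-0.145 -0.989 -0.   ] F [-0.5  -0.54 -0.45] t 12.625 -> tool shift [0.0005 0.0205 0.0026]
```

{"method": "arm_command", "body": {"series": "0 0.004 0.002 0 0 0 0; 0 0.004 0 0 0 0 0; 0 0.002 0 0 0 0 0; 0 0.002 0 0 0 0 0; 0 0.002 0 0 0 0 0"}}

```text
time_s: 13.25
tcp_pos: [0.594, -0.0665, 0.0415]
eef_rot: [[0.989, -0.145, 0.0], [-0.145, -0.989, 0.0], [0.0, -0.0, -1.0]]
force: [0.3, -0.8, 0.5]
width: 0.0003
grip_force: 0.0
```

{"method": "arm_command", "body": {"series": "0 0.002 0 0 0 0 0; 0 0.002 0 0 0 0 0; 0 0.0015 0 0 0 0 0; 0 0.001 0 0 0 0 0; 0 -0.001 0 0 0 0 0"}}

```text
time_s: 13.88
tcp_pos: [0.5931, -0.0721, 0.0414]
eef_rot: [[0.989, -0.145, -0.0], [-0.145, -0.989, -0.0], [-0.0, 0.0, -1.0]]
force: [0.1, -0.7, -0.9]
width: -0.0002
grip_force: 0.0
```

{"method": "arm_command", "body": {"series": "0 -0.003 0 0 0 0 0; 0 -0.008 0 0 0 0 0; 0 -0.01 0 0 0 0 0; 0 -0.01 -0.03 0 0 0 0; 0 0 -0.05 0 0 0 0"}}

```text
time_s: 14.5
tcp_pos: [0.5963, -0.0389, 0.1207]
eef_rot: [[0.99, -0.142, -0.004], [-0.142, -0.99, 0.001], [-0.004, -0.001, -1.0]]
force: [2.0, 0.1, -0.3]
width: 0.0
grip_force: 0.0
```

```bash
python3 - <<'E'
from h import *
to(.518,-.105,.2)
E
```

```text
tcp [ 0.5963 -0.0389  0.1207] tool y [-0.142 -0.99  -0.001] F [ 1.99  0.09 -0.28] t 14.5 -> tool shift [-0.0684  0.0765 -0.079 ]
```

{"method": "arm_command", "body": {"series": "-0.01 0 -0.06 0 0 0 0; -0.03 0.02 -0.02 0 0 0 0; -0.028 0.03 0 0 0 0 0; 0 0.027 0 0 0 0 0; 0 0 0 0 0 0 0"}}

```text
time_s: 15.12
tcp_pos: [0.5187, -0.1092, 0.2017]
eef_rot: [[0.989, -0.148, 0.0], [-0.148, -0.989, -0.001], [0.0, 0.001, -1.0]]
force: [0.0, -0.7, 0.2]
width: 0.0001
grip_force: 0.0
```

{"method": "arm_command", "body": {"series": "0 0 0 0 0 0 0; 0 0 0 0 0 0 0"}}

```text
time_s: 15.38
tcp_pos: [0.5197, -0.106, 0.2013]
eef_rot: [[0.99, -0.143, -0.0], [-0.143, -0.99, 0.001], [-0.0, -0.001, -1.0]]
force: [-0.7, 0.0, -0.2]
width: -0.0002
grip_force: 0.0
```

```bash
python3 - <<'E'
from h import *
im,ci=meas(b0=(.588,-.1166),f='n.png');print('cam',-np.array(ci['R']).T@ci['t'])
u,v=proj(ci,[.481,-.1287,.029]).astype(int)
c,s,m=blob(im,(3,130,110),(18,255,255),(u-25,v-25,u+25,v+25));print('btn',c,s,onz(ci,*c,.029))
to(.482,-.128,.12)
E
```

```text
pan [ 0.5881 -0.1169] 72 inl 70
ball px [319.8 115.8] [ 287   81   67   70 3671] cen [ 0.5876 -0.1161] bbox [ 0.5879 -0.1163]
cam [ 0.5884172  -0.11500969  0.37171587]
btn [340.63636364 198.57312253] [332 190  18  18 253] [ 0.48206517 -0.12839034  0.029     ]
tcp [ 0.5196 -0.1062  0.2013] tool y [-0.143 -0.99  -0.   ] F [0.45 1.15 0.2 ] t 15.425 -> tool shift [-0.0341  0.027   0.0813]
```

View pics/n.png

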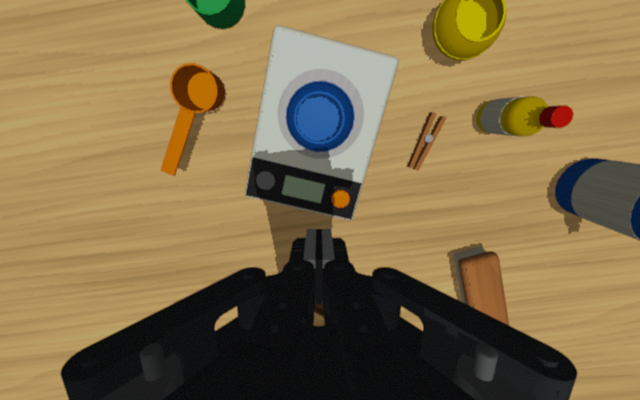

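The ball now stands upright within 1 mm of the pan's centre (ball at (320,116), ring concentric around it). The button is at (341,198). I'll go above it and descend.

{"method": "arm_command", "body": {"series": "-0.017 0.0135 0 0 0 0 0; -0.017 0.0135 0.02 0 0 0 0; 0 0 0.05 0 0 0 0; 0 0 0.04 0 0 0 0; 0 0 0.03 0 0 0 0"}}

```text
time_s: 16.05
tcp_pos: [0.4799, -0.1299, 0.0599]
eef_rot: [[0.989, -0.145, -0.002], [-0.145, -0.989, 0.0], [-0.002, 0.0, -1.0]]
force: [-0.6, -0.5, -0.3]
width: -0.0002
grip_force: 0.0
```

{"method": "arm_command", "body": {"series": "0 0 0.01 0 0 0 0; 0 0 0 0 0 0 0; 0 0 0 0 0 0 0"}}

```text
time_s: 16.42
tcp_pos: [0.4826, -0.1297, 0.0527]
eef_rot: [[0.989, -0.145, 0.002], [-0.145, -0.989, -0.001], [0.002, 0.0, -1.0]]
force: [-0.2, 0.1, 1.3]
width: -0.0001
grip_force: 0.0
```

```bash
python3 - <<'E'
from h import *
to(.482,-.128,.03)
s=robot.observe();p=np.array(s['tcp_pos']);ims=[]
for n in('scene','side'):
    im,c=snap(n);u,v=proj(c,p)
    u0,v0=int(u)-40,int(v)-45
    cr=cv2.resize(im[v0:v0+75,u0:u0+80],None,fx=5,fy=5,interpolation=cv2.INTER_CUBIC).copy()
    cv2.drawMarker(cr,(int((u-u0+.5)*5),int((v-v0+.5)*5)),(255,0,0),cv2.MARKER_CROSS,14,1)
    ims.append(cr)
cv2.imwrite('pics/o.png',np.hstack(ims)[:,:,::-1])
E
```

```text
tcp [ 0.4826 -0.1297  0.0527] tool y [-0.145 -0.989  0.   ] F [-0.16  0.05  1.3 ] t 16.425 -> tool shift [-0.0008 -0.0016  0.0227]
```

View pics/o.png

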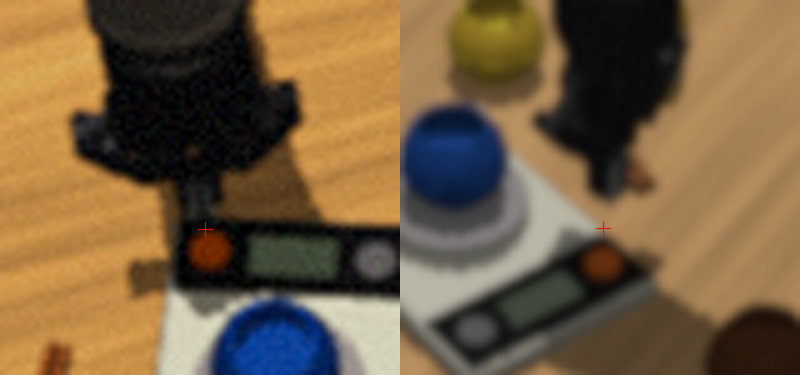

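The crops show the fingertip above the orange button, again about 20 mm above the reported TCP (cross). Descending in steps while watching the force.

{"method": "arm_command", "body": {"series": "-0.001 -0.0015 0.012 0 0 0 0; 0 0 0.01 0 0 0 0; 0 0 0.006 0 0 0 0; 0 0 0.005 0 0 0 0; 0 0 0.003 0 0 0 0"}}

```text
time_s: 17.15
tcp_pos: [0.4808, -0.1277, 0.0151]
eef_rot: [[0.989, -0.145, -0.0], [-0.145, -0.989, 0.0], [-0.0, -0.0, -1.0]]
force: [0.4, -0.2, 0.0]
width: 0.0002
grip_force: 0.0
```

{"method": "arm_command", "body": {"series": "0 0 0.002 0 0 0 0; 0 0 0.002 0 0 0 0; 0 0 0.002 0 0 0 0"}}

```text
time_s: 17.52
tcp_pos: [0.481, -0.1278, 0.0095]
eef_rot: [[0.989, -0.145, 0.0], [-0.145, -0.989, -0.0], [0.0, 0.0, -1.0]]
force: [-0.6, 0.5, -1.2]
width: 0.0001
grip_force: 0.0
```

{"method": "arm_command", "body": {"series": "0 0 0.0015 0 0 0 0; 0 0 0.0015 0 0 0 0"}}

```text
time_s: 17.77
tcp_pos: [0.4809, -0.1277, 0.0064]
eef_rot: [[0.989, -0.145, 0.0], [-0.145, -0.989, -0.0], [0.0, 0.0, -1.0]]
force: [0.1, 0.6, -0.6]
width: 0.0
grip_force: 0.0
```

{"method": "arm_command", "body": {"series": "0 0 0.0015 0 0 0 0; 0 0 0.0015 0 0 0 0"}}

```text
time_s: 18.02
tcp_pos: [0.4809, -0.1277, 0.0033]
eef_rot: [[0.989, -0.145, -0.0], [-0.145, -0.989, 0.0], [-0.0, -0.0, -1.0]]
force: [-0.1, -0.2, -0.1]
width: -0.0
grip_force: 0.0
```

{"method": "arm_command", "body": {"series": "0 0 0.0015 0 0 0 0; 0 0 0.0015 0 0 0 0"}}

```text
time_s: 18.27
tcp_pos: [0.4809, -0.1277, 0.0003]
eef_rot: [[0.989, -0.145, 0.0], [-0.145, -0.989, -0.0], [0.0, 0.0, -1.0]]
force: [0.3, -0.6, 0.7]
width: 0.0001
grip_force: 0.5
```

{"method": "arm_command", "body": {"series": "0 0 0.001 0 0 0 0; 0 0 0.001 0 0 0 0"}}

```text
time_s: 18.52
tcp_pos: [0.4809, -0.1277, -0.0015]
eef_rot: [[0.989, -0.145, 0.0], [-0.145, -0.989, -0.0], [0.0, 0.0, -1.0]]
force: [-0.5, 0.2, 1.9]
width: 0.0001
grip_force: 1.1
```

{"method": "arm_command", "body": {"series": "0 0 0.001 0 0 0 0; 0 0 0.001 0 0 0 0; 0 0 0 0 0 0 0"}}

```text
time_s: 18.9
tcp_pos: [0.4809, -0.1278, -0.0035]
eef_rot: [[0.989, -0.145, 0.0], [-0.145, -0.989, -0.0], [0.0, 0.0, -1.0]]
force: [-1.4, -0.7, 2.9]
width: 0.0002
grip_force: 1.6
```

{"method": "arm_command", "body": {"series": "0 0 0.001 0 0 0 0; 0 0 0.001 0 0 0 0; 0 0 0 0 0 0 0"}}

```text
time_s: 19.27
tcp_pos: [0.4809, -0.1278, -0.0048]
eef_rot: [[0.989, -0.145, -0.0], [-0.145, -0.989, -0.0], [0.0, 0.0, -1.0]]
force: [-4.1, 0.2, 13.8]
width: -0.0002
grip_force: 6.9
```

The spring force rose steadily over 5 mm of travel, then the reading jumped to 14 N. That is the hard stop, so the button is fully down. Now I release and retreat.

{"method": "arm_command", "body": {"series": "0 0 0 0 0 0 0; 0 0 -0.004 0 0 0 0; 0 0 -0.008 0 0 0 0; 0 0 -0.03 0 0 0 0; 0 0 -0.05 0 0 0 0"}}

```text
time_s: 19.9
tcp_pos: [0.4795, -0.1274, 0.0863]
eef_rot: [[0.989, -0.145, -0.004], [-0.145, -0.989, 0.001], [-0.004, -0.0, -1.0]]
force: [0.5, -1.3, 0.2]
width: 0.0003
grip_force: 0.0
```

{"method": "arm_command", "body": {"series": "0 0 -0.06 0 0 0 0; 0.01 -0.005 -0.05 0 0 0 0; 0.02 -0.01 0 0 0 0 0; 0 0 0 0 0 0 0; 0 0 0 0 0 0 0"}}

```text
time_s: 20.52
tcp_pos: [0.5115, -0.1174, 0.1956]
eef_rot: [[0.989, -0.145, -0.002], [-0.145, -0.989, 0.0], [-0.002, 0.0, -1.0]]
force: [-0.6, -0.1, -0.7]
width: -0.0002
grip_force: 0.0
```

```bash
python3 - <<'E'
from h import *
im,ci=meas(b0=(.588,-.1166))
u,v=proj(ci,[.482,-.128,.029]).astype(int)
c,s,m=blob(im,(3,130,110),(18,255,255),(u-25,v-25,u+25,v+25));print('btn',c,s,onz(ci,*c,.029))
meas('side',b0=(.588,-.1166));to(.5,-.1)
E
```

```text
pan [ 0.588  -0.1168] 70 inl 69
ball px [308.8 108. ] [ 275   72   69   73 3915] cen [ 0.5882 -0.1178] bbox [ 0.5883 -0.118 ]
btn [331.43514644 194.51882845] [323 187  18  16 239] [ 0.48214884 -0.12878877  0.029     ]
pan [ 0.5842 -0.111 ] 32 inl 25
ball px [312.3 171.3] [303 162  20  19 289] cen [ 0.5875 -0.1194] bbox [ 0.5877 -0.1209]
tcp [ 0.5114 -0.1176  0.1956] tool y [-0.145 -0.989  0.   ] F [-0.17  0.52 -0.19] t 20.625 -> tool shift [-0.0139 -0.0157  0.    ]
```

The ball is still centred (about 1 mm off), the button is back up, and the arm is clear.

```bash
python3 -c "
from cell import robot
print(robot.job_done())"
```

```text
the job is handed in; nothing more can be done
None
```

The blue ball stands upright within about 1 mm of the pan's centre, the zero button was pressed fully down (14 N at its stop) and released, and the job was handed in at about 20.6 s; the only slip was one light first touch above the ball's band, which moved it about 1 mm.

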